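# Cap the jar, free it from the ratchet clamp and box it

### The arm

A 6-joint arm with a two-finger parallel gripper is mounted at the origin on a cart in front of the work surface, level with it; the furniture and walls round the work are solid. World frame = base frame: x ahead of the robot, y to its left, z up, the work surface at z = 0. Lengths are in m, angles in rad, forces in N, time in s.
With the tool pointing down it reaches from about 0.325 to 0.875 m from the base axis. Payload 4.4 kg.
Tool frame: the origin (TCP) lies between the finger pads; the fingertips stand 22 mm ahead of it and the grasp point (between the pads) lies 3 mm ahead of it; z points along the fingers, y is the line along which they close (so a half turn about z gives the same grasp; the last joint's range is limited). The gripper opens to 85 mm and grips with 20 to 120 N. Pads are 22 mm wide; open, the fingers measure 114 mm over their backs; the gripper's body (76 mm by 85 mm) begins 54 mm behind the grasp point. The pads swing forward as they close: fully open they stand 13 mm farther back than shut.
Start: joints at [-1.488, 0.207, 1.542, -0, 1.393, -0.15], TCP at [0.133, -0.559, 0.253] pointing down, gripper open.
Joint ranges: [-2.73, 2.73], [-0.86, 2.22], [0.23, 2.46], [-1.11, 4.25], [0.08, 2.63], [-2.82, 2.82]. Speed limits (rad/s): [2.79, 2.79, 3.14, 3.14, 3.14, 3.14].

### API

Orientations are given as a unit quaternion [w, x, y, z].
In Python, from workcell import arm, viewer gives the robot as it stands. The module is installed in compiled form; this text tells all that it offers.
- The arm moves only by the shell command python3 -m inch 'ROWS' [FORCE]. ROWS is JSON, a list that holds one entry, the list of rows, each a list of 7 numbers: the opening, from 0 (shut) to 1 (fully open), then the shift along the tool's x, y, z in m, then the turn, a rotation vector about the tool's x, y, z in degrees. A call has 1 to 8 rows; each row is the pose to reach, as a shift and turn from the pose commanded when the call began, along the tool's axes at that moment; what a row does not reach only later rows make up. A row lasts 1/12 s, in which the tool goes at most 41.7 mm and 7.16 degrees, less where a joint would pass 70% of its speed; a pose out of reach is approached as far as the arm can. A call with a gripper value outside its range is refused whole. The fingers move at their own pace and stop on an object; FORCE is the grip in N (left out, the last holds). Time passes only in rows, so rows that repeat a pose let the fingers close. It gives the time, the measured TCP pose, the force, the opening and the grip force at its end, in the units of the state.
- arm.observe(): the state, without advancing time (a new reading comes with each control period).
- viewer.camera(name): name is "side" or "top" or "wrist"; returns a dict with "image" (420x560x3 uint8, red, green, blue), "range_z" (420x560 float32, m along the optical axis (not along the pixel's ray), 0 where there is no reading), "fovy" (degrees; the focal length in pixels is half the picture's height over the tangent of half this angle, whatever the lens; pixels are square), "cx", "cy" (the principal point, pixels), "k1" (the pictures are not rectified: a ray, as slopes to the right and down, at radius r is drawn at 1 + k1 r^2 times it, then the intrinsics apply), "R" (3x3) and "t" (3): a world point X has camera coordinates R X + t. Camera axes: x right, y down, z forward; pixel columns grow to the right and rows downward; lengths in m; the calibration is good to about 2 mm. A picture is of the moment at which its call begins.
- arm.close_job(): hands the job in; it is judged then, once.
The state is a dict: "time_s": time; "qpos": joint angles; "qd": joint speeds; "effort": joint torques, N m; "position": TCP position; "tool_rot": TCP orientation; "wrist_force": force on the tool from outside, world axes, zero at the start; "torque": the same for the moment, N m; "finger_gap": finger opening in m; "grasp_force": force on a finger pad.
Only numpy, scipy, OpenCV 4.12 (cv2) and the standard library are available. Lean on these libraries where they do the work, as an engineer would, in place of code of your own. Each camera call takes 0.05 s, during which the arm holds its last target. There are 200 camera calls.

### The job

The square jar in the ratchet clamp still has its lid loose: screw the lid fully tight while the clamp holds the jar. Then lift the sprung pawl off the ratchet wheel by its knob and keep it up until the jaw has slid fully back, take the jar out and stand it upright on the floor of the tan bin. Do not drop the jar, and do not knock over the sugar tin in the bin or the small round tin between the clamp and the bin.

Things in the scene. Friction and masses are not known exactly. Their poses are not given: they have to be found in the camera images.
- clamp: Ratchet clamp fixed to the table: grey bed 290 (x) x 124 (y) x 18 mm. Origin: its underside, on the centre line; x runs from the jar (x = -75 mm) to the pawl knob (x = +125 mm), y to the side of the ratchet wheel and pawl, z up. Jaws reach up to z = 79 mm, bearing cheeks to 84 mm, the pawl's pivot post (x = 0, y = 55 mm) to 126 mm. Back jaw at x = -118 to -103 mm, with side lips 9 mm along the jar.
- wheel_axle (a point): Centre of the upright steel ratchet wheel (90 mm diameter, 12 mm thick, 16 saw teeth 9 mm deep), at (65, 42, 66) mm in the clamp's frame. It turns with the jaw through a rack and pinion, one tooth per 7 mm of jaw travel.
- jar_seat (a point): The place on the clamp's bed where the jar stands (centre of its underside), at (-75, 0, 18) mm in the clamp's frame; axes as the clamp's.
- jaw (a joint): Slide of the moving jaw along the clamp's +x, in m: 0 = clamped on the jar (about 35 N), 0.026 = fully back at its stop, its pad some 18 mm off the jar. A damped spring strut (12 to 9 N) pushes it back by itself, in about 1 s, while the pawl is held off the wheel. If the pawl drops early it catches at the next tooth (7, 14 or 21 mm); lift it again then.
- pawl (a joint): Hinge of the sprung steel pawl, in rad: 0 = down, its nose in the teeth of the wheel; positive = lifted (stop at 0.40). It clears the teeth above 0.12 (knob raised by 15 mm); 0.2 (25 mm) is a good lift. It springs back down when let go and takes about 3 to 10 N upward at the knob.
- pawl_knob (a point): Middle of the black upright round knob (24 mm diameter, 28 mm tall) on the pawl's free end. At rest it is at (125, 42, 150) mm in the clamp's frame, the knob's top 12 mm higher; the pawl's 10 mm wide arm runs under it along the clamp's x. Nothing stands beside it at that height.
- pawl_pivot (a point): The pawl's pivot at (0, 42, 118) mm in the clamp's frame; its axis lies along the clamp's y. The knob rises in an arc about it.
- jar: Loose square amber glass jar, 56 x 56 mm, 132 mm tall with its round metal lid, 0.3 to 0.55 kg. Origin: centre of its underside, z up. In the clamp two opposite faces are held across the clamp's x, so that it cannot turn. Body and shoulder end at 92 mm; a narrow neck joins them to the lid.
- lid_grip (a point): On the lid's axis, 12 mm below its flat top and 120 mm above the jar's underside: the height to grip. The lid is a ribbed cylinder 54 mm in diameter, from 100 to 132 mm above the jar's underside, with a low bar (40 x 7 x 3 mm) on top. The jar can be lifted and carried by the lid.
- lid (a joint): Turn of the captive lug lid on the jar, in rad: 0 = fully tight (hard stop; the bar on top then lies along the jar's x, as the clamp's x while clamped), positive = unscrewed, counter-clockwise from above (0.7 to 1.25 at the start, at most 1.5). Turn it clockwise from above to tighten; 0.12 N m of friction; it stays where it is left and neither rises nor comes off.
- bin: Tan plastic bin, fixed, 173 (x) x 188 (y) x 95 mm tall, open at the top. Origin: centre of its underside. Inner floor at z = 6 mm; inner walls at x = +-80 mm and y = +-87 mm. The sugar tin stands in its +x +y corner; the rest is free.
- sugar_tin: Small black open tin with sugar packets, 60 x 66 x 66 mm, standing loose on the bin's floor, about 40 mm in x and 44 mm in y from the bin's centre. Origin: centre of its underside. Bystander.
- tin: Closed round tin, 68 mm diameter, 87 mm tall, standing between the clamp's and the bin's places, towards the microwave. Origin: centre of its underside. Bystander.

How it is judged:
By the outcome, as a careful person would: the job done as asked, in the order asked, and still so for the second after the job is handed in, with the robot touching nothing.
It also fails if it takes over 69 s, if anything falls off the work surface, if the arm or the gripper's body presses on something with over 40 N, if the wrist force passes 120 N, or if a joint passes its speed limit or range.

## Working session

There is one attempt and no reset: what is moved stays moved. The work goes in short steps, Python scripts to look and compute and a shell command to move; the robot and the scene stay as the last step left them, time stands still between calls to the robot, and variables do not carry over. Pictures are saved under pics/ and viewed, at most 10 in all, crops included, and the job is handed in when it is done.

```bash
mkdir -p pics; cat > h.py <<'E'
import numpy as np, cv2
from workcell import arm, viewer
from scipy.spatial.transform import Rotation as Ro
def K(c):
    f=c["image"].shape[0]/2/np.tan(np.radians(c["fovy"]/2)); return np.array([[f,0,c["cx"]],[0,f,c["cy"]],[0,0,1.]])
def slopes(c,uv):
    return cv2.undistortPoints(np.float64(uv).reshape(-1,1,2),K(c),np.array([c["k1"],0,0,0,0.])).reshape(-1,2)
def onplane(c,uv,z):
    s=slopes(c,uv); d=np.c_[s,np.ones(len(s))]@c["R"]; o=-c["R"].T@c["t"]
    return o+d*((z-o[2])/d[:,2])[:,None]
def cloud(c):
    h,w=c["range_z"].shape; u,v=np.meshgrid(np.arange(w),np.arange(h))
    s=slopes(c,np.c_[u.ravel(),v.ravel()]); z=c["range_z"].reshape(-1,1)
    P=(np.c_[s*z,z]-c["t"])@c["R"]; P[z[:,0]==0]=np.nan
    return P.reshape(h,w,3)
def proj(c,X):
    p=np.atleast_2d(X)@c["R"].T+c["t"]; return cv2.projectPoints(p,np.zeros(3),np.zeros(3),K(c),np.array([c["k1"],0,0,0,0.]))[0].reshape(-1,2)
def save(n,im): cv2.imwrite("pics/"+n,cv2.cvtColor(np.ascontiguousarray(im),cv2.COLOR_RGB2BGR))
def delta(p,yaw_deg=None,Rt=None):
    "shift and turn in tool axes to get to p"
    s=arm.observe(); q=s["tool_rot"]; R0=Ro.from_quat([q[1],q[2],q[3],q[0]])
    d=R0.inv().apply(np.array(p)-s["position"]); return d
E
python3 - <<'E'
from h import *
for n in("top","side"):
    c=viewer.camera(n); save(n+"0.png",c["image"]); print(n,c["fovy"],-c["R"].T@c["t"],c["R"][2])
    np.save(n+"0.npy",cloud(c))
print(arm.observe())
E
```

```text
top 48.678667501683805 [ 0.37482165 -0.01830692  1.12539395] [ 0.15359069  0.03177249 -0.98762362]
side 45.66269824426472 [-0.01369852  1.05195575  0.79404741] [ 0.40287851 -0.77295992 -0.49012433]
{'time_s': 0.1, 'qpos': array([-1.48746692e+00,  2.07375185e-01,  1.54280771e+00,  3.33253052e-05,
        1.39349278e+00, -1.50517993e-01]), 'qd': array([ 0.00055295, -0.00239889, -0.00217001,  0.0003634 , -0.00201863,
       -0.00043174]), 'effort': array([-4.31968256e-04, -3.84091294e+01, -2.92546463e+01, -1.96169030e-04,
        4.82252231e-03,  1.51585522e-05]), 'position': array([ 0.13317534, -0.55871576,  0.25222048]), 'tool_rot': array([-1.04037337e-03,  9.93172014e-01,  1.16654467e-01,  5.13713821e-05]), 'wrist_force': array([-0.20231718,  1.22886639,  0.06479018]), 'torque': array([-0.02195385, -0.00908884, -0.07257046]), 'grasp_force': 0.0, 'finger_gap': 0.08576011074301731}
```

View pics/top0.png

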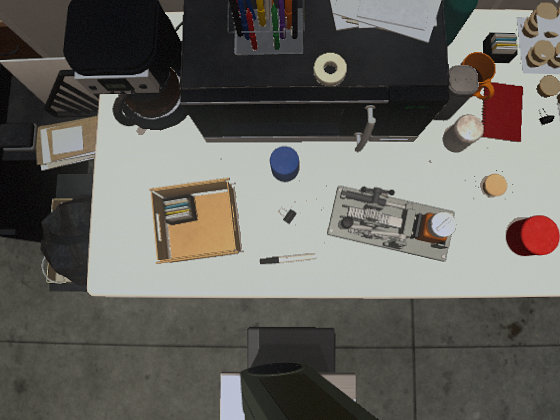

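View pics/side0.png

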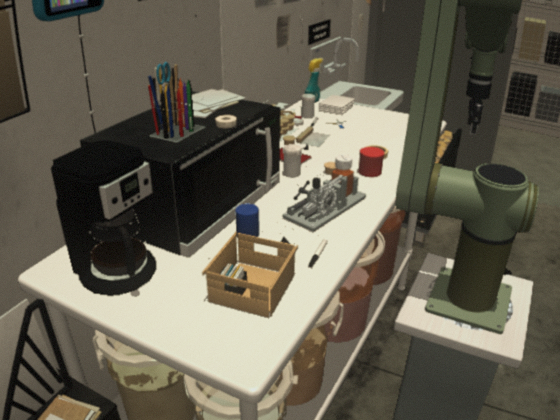

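The top view shows the clamp around (392,222), with the jar at its right end (440,225) and the black knob at about (345,223). The bin is at (197,220) with the sugar tin in its upper-left corner (178,207), and the blue round tin is at (285,163). The side view agrees with this layout.

```bash
python3 - <<'E'
from h import *
im=cv2.cvtColor(cv2.imread("pics/top0.png"),cv2.COLOR_BGR2RGB)
save("crop1.png",cv2.resize(im[175:270,320:465],None,fx=5.4,fy=5.4,interpolation=cv2.INTER_CUBIC))
c=viewer.camera("top"); P=np.load("top0.npy")
# bed corners
print(onplane(c,[(340,187),(457,210),(447,260),(328,235)],0.018).round(3))
for n,(u0,v0,u1,v1) in dict(clamp=(325,180,465,265),bin=(145,172,245,268),tin=(265,140,305,185)).items():
    Q=P[v0:v1,u0:u1].reshape(-1,3)
    for lo,hi in((.012,.024),(.06,.072),(.075,.1),(.1,.13),(.13,.145),(.145,.156),(.156,.2)):
        S=Q[(Q[:,2]>lo)&(Q[:,2]<hi)]
        if len(S)>3: print(n,lo,len(S),S.min(0).round(3),S.max(0).round(3),np.median(S,0).round(3))
E
```

```text
[[ 0.59  -0.129  0.018]
 [ 0.533 -0.411  0.018]
 [ 0.413 -0.38   0.018]
 [ 0.474 -0.099  0.018]]
clamp 0.012 2478 [ 0.411 -0.404  0.012] [ 0.597 -0.099  0.024] [ 0.5   -0.241  0.017]
clamp 0.06 332 [ 0.441 -0.375  0.06 ] [ 0.578 -0.146  0.072] [ 0.504 -0.213  0.069]
clamp 0.075 799 [ 0.441 -0.371  0.075] [ 0.577 -0.146  0.1  ] [ 0.497 -0.271  0.08 ]
clamp 0.1 528 [ 0.443 -0.353  0.1  ] [ 0.515 -0.141  0.13 ] [ 0.471 -0.236  0.122]
clamp 0.13 74 [ 0.458 -0.36   0.13 ] [ 0.511 -0.118  0.145] [ 0.48  -0.312  0.139]
clamp 0.145 497 [ 0.459 -0.359  0.145] [ 0.513 -0.119  0.156] [ 0.485 -0.332  0.149]
clamp 0.156 97 [ 0.477 -0.323  0.156] [ 0.501 -0.118  0.165] [ 0.49  -0.129  0.16 ]
bin 0.012 271 [0.412 0.113 0.012] [0.593 0.308 0.024] [0.528 0.246 0.018]
bin 0.06 448 [0.415 0.113 0.06 ] [0.594 0.309 0.072] [0.538 0.256 0.068]
bin 0.075 999 [0.405 0.108 0.075] [0.601 0.315 0.099] [0.512 0.224 0.092]
tin 0.012 86 [ 0.609 -0.043  0.012] [0.707 0.053 0.024] [0.705 0.001 0.018]
tin 0.06 30 [ 0.609 -0.028  0.06 ] [0.633 0.036 0.072] [ 0.614 -0.001  0.069]
tin 0.075 647 [ 0.609 -0.028  0.076] [0.673 0.037 0.091] [0.641 0.005 0.085]
```

View pics/crop1.png

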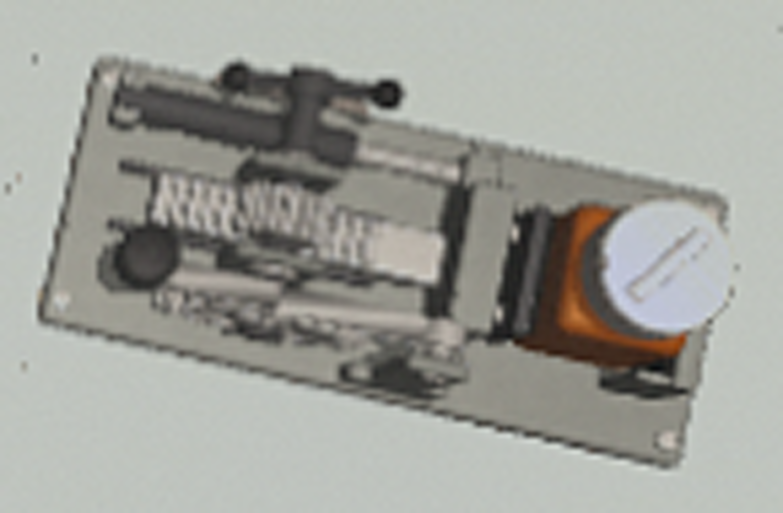

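The crop shows the knob at lower left (145,255), the pawl arm running right to its pivot, and the jar's white lid at (665,268). The lid's bar runs from (635,295) to (705,235), about 53° counter-clockwise of the clamp's x. The clamp's x points at about 78° in the world. Next I'll move above the clamp for a closer look.

```bash
cat >> h.py <<'E'
def goal(p,yaw=None,tilt=0):
    "tool x at yaw deg (world), tool down: prints shift mm + rotvec deg in present tool axes"
    s=arm.observe(); q=s["tool_rot"]; R0=Ro.from_quat([q[1],q[2],q[3],q[0]])
    d=R0.inv().apply(np.array(p)-s["position"])*1e3; r=np.zeros(3)
    if yaw is not None: r=np.degrees((R0.inv()*Ro.from_euler("z",yaw,degrees=True)*Ro.from_euler("x",180,degrees=True)).as_rotvec())
    x=R0.as_matrix()[:,0]
    print("t",round(s["time_s"],2),"pos",s["position"].round(4),"yaw",np.degrees(np.arctan2(x[1],x[0])).round(2),"F",s["wrist_force"].round(1),"T",s["torque"].round(2),"gap",round(s["finger_gap"],4),"grip",round(s["grasp_force"],1),"\n shift",d.round(1),"turn",r.round(2))
E
python3 - <<'E'
from h import *
goal([.475,-.30,.33],138)
E
```

```text
t 0.15 pos [ 0.1332 -0.5588  0.2523] yaw 13.4 F [-0.2  0.6  0.3] T [ 0.05 -0.04  0.02] gap 0.0855 grip 0.0 
 shift [ 392.5 -172.7  -77.2] turn [-4.000e-02 -1.200e-01 -1.246e+02]
```

```bash
python3 -m inch '[[[1,0.03,-0.01,-0.02,0,0,-7],[1,0.06,-0.025,-0.04,0,0,-14],[1,0.1,-0.04,-0.06,0,0,-21],[1,0.14,-0.06,-0.077,0,0,-28],[1,0.18,-0.08,-0.077,0,0,-35],[1,0.22,-0.097,-0.077,0,0,-42],[1,0.26,-0.114,-0.077,0,0,-49],[1,0.29,-0.128,-0.077,0,0,-56]]]'; python3 -c "
from h import *
goal([.475,-.30,.33],138)"
```

```text
time_s: 0.82
position: [0.3798, -0.3717, 0.3304]
tool_rot: [0.0, 0.821, 0.572, 0.0]
wrist_force: [-0.2, -0.5, -0.7]
finger_gap: 0.0855
grasp_force: 0.0
t 0.82 pos [ 0.3798 -0.3717  0.3304] yaw 69.72 F [-0.2 -0.5 -0.7] T [ 0.04 -0.05 -0.04] gap 0.0855 grip 0.0 
 shift [100.3  64.5   0.4] turn [ 1.000e-02  3.000e-02 -6.828e+01]
```

```bash
python3 -m inch '[[[1,0.02,0.013,0,0,0,-7],[1,0.04,0.026,0,0,0,-14],[1,0.06,0.038,0,0,0,-21],[1,0.08,0.052,0,0,0,-28],[1,0.1,0.064,0,0,0,-35],[1,0.1,0.064,0,0,0,-42],[1,0.1,0.064,0,0,0,-49],[1,0.1,0.064,0,0,0,-56]]]'; python3 -m inch '[[[1,0,0,0,0,0,-7],[1,0,0,0,0,0,-12],[1,0,0,0,0,0,-12]]]'
python3 - <<'E'
from h import *
goal([.475,-.30,.33],138)
c=viewer.camera("wrist"); save("w1.png",c["image"]); P=cloud(c); np.save("w1.npy",P); print(-c["R"].T@c["t"],c["R"][2])
for n,p in dict(lid=(.486,-.330,.15),knob=(.488,-.126,.162)).items(): print(n,proj(c,p).round(0))
for lo,hi in((.012,.022),(.145,.152),(.155,.17)):
    S=P[(P[...,2]>lo)&(P[...,2]<hi)]
    print(lo,len(S),np.nanmin(S,0).round(3),np.nanmax(S,0).round(3),np.median(S,0).round(3))
E
```

```text
time_s: 1.48
position: [0.4739, -0.3014, 0.3297]
tool_rot: [-0.001, 0.455, 0.89, 0.0]
wrist_force: [-0.2, 0.1, 0.1]
finger_gap: 0.0854
grasp_force: 0.0
time_s: 1.73
position: [0.4735, -0.3019, 0.3298]
tool_rot: [-0.0, 0.363, 0.932, 0.0]
wrist_force: [0.2, -0.6, 0.6]
finger_gap: 0.0856
grasp_force: 0.0
t 1.73 pos [ 0.4735 -0.3019  0.3298] yaw 137.48 F [ 0.2 -0.6  0.6] T [ 0.01 -0.04  0.02] gap 0.0856 grip 0.0 
 shift [ 0.2  2.4 -0.2] turn [-0.   -0.06 -0.52]
[ 0.41839959 -0.25167573  0.44936449] [ 0.21679232 -0.19812585 -0.95590127]
lid [[266. 216.]]
knob [[446.  66.]]
0.012 8659 [ 0.414 -0.568  0.012] [0.979 0.023 0.022] [ 0.5   -0.23   0.017]
0.145 2809 [ 0.461 -0.359  0.145] [ 0.728 -0.123  0.152] [ 0.492 -0.323  0.149]
0.155 2036 [ 0.479 -0.351  0.155] [ 0.813 -0.118  0.17 ] [ 0.706 -0.171  0.161]
```

View pics/w1.png

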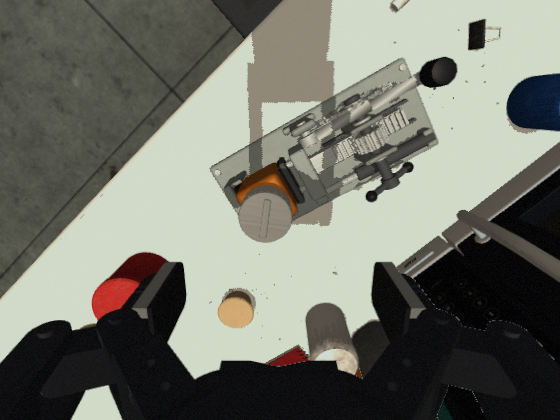

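The wrist view shows the lid at (265,214) with its bar nearly vertical in the picture, and the knob at (440,71). The bed corners are at (212,165), (403,60) and (438,145). I'll refine these by fitting.

```bash
python3 - <<'E'
from h import *
c=viewer.camera("wrist"); P=cloud(c); im=c["image"]
def near(xy,r,lo,hi):
    return ((np.hypot(P[...,0]-xy[0],P[...,1]-xy[1])<r)&(P[...,2]>lo)&(P[...,2]<hi)).astype(np.uint8)
for n,xy,r,lo,hi in(("lid",(.486,-.33),.042,.1445,.157),("knob",(.488,-.126),.022,.156,.169)):
    m=near(xy,r,lo,hi); k=max(cv2.findContours(m,0,2)[0],key=cv2.contourArea)
    (x,y),R=cv2.minEnclosingCircle(k); M=cv2.moments(k)
    Q=onplane(c,k.reshape(-1,2),.150 if n=="lid" else .162); e=cv2.minEnclosingCircle(np.float32(Q[:,:2]*1000))
    print(n,len(k),x,y,R,"enclosing mm",e, "centroid",onplane(c,[(M["m10"]/M["m00"],M["m01"]/M["m00"])],.15 if n=="lid" else .162), "z",np.median(P[...,2][m>0]))
# bed by depth
B=P[(P[...,2]>.013)&(P[...,2]<.023)&(abs(P[...,0]-.5)<.12)&(abs(P[...,1]+.255)<.17)]
print("bed rect",cv2.minAreaRect(np.float32(B[:,:2]*1000)))
# lid bar: depth / dark lines
m=near((.486,-.33),.024,.1515,.16); print("bar px",m.sum())
if m.sum()>20:
    Q=P[m>0][:,:2]; w,v=np.linalg.eigh(np.cov(Q.T)); print("bar centre",Q.mean(0),"ang",np.degrees(np.arctan2(v[1,1],v[0,1])),np.sqrt(w))
E=onplane(c,[(268,200),(263,235)],.153); d=E[1]-E[0]; print("bar by eye",np.degrees(np.arctan2(d[1],d[0]))%180)
E
```

```text
lid 79 265.2720642089844 216.4731903076172 26.847209930419922 enclosing mm ((486.4579162597656, -331.45166015625), 26.981910705566406) centroid [[ 0.48593616 -0.33106984  0.15      ]] z 0.1489830929664897
knob 46 441.5 70.5 15.700418472290039 enclosing mm ((490.0887756347656, -131.14495849609375), 12.396012306213379) centroid [[ 0.4895564  -0.13039448  0.162     ]] z 0.16038468821611324
bed rect ((505.8084716796875, -249.455810546875), (289.9823913574219, 124.52987670898438), 77.08473205566406)
bar px 180
bar centre [ 0.48730243 -0.33279212] ang 129.59127207473466 [0.00183251 0.01124693]
bar by eye 128.98502719814286
```

```bash
python3 - <<'E'
from h import *
for cam in("top","side","wrist"):
    c=viewer.camera(cam); P=cloud(c)
    for n,xy,r,lo,hi,z in(("lid",(.487,-.33),.042,.1445,.157,.150),("knob",(.489,-.128),.022,.156,.169,.162)):
        m=((np.hypot(P[...,0]-xy[0],P[...,1]-xy[1])<r)&(P[...,2]>lo)&(P[...,2]<hi)).astype(np.uint8)
        if m.sum()<8: print(cam,n,"few"); continue
        k=max(cv2.findContours(m,0,2)[0],key=cv2.contourArea)
        e=cv2.minEnclosingCircle(np.float32(onplane(c,k.reshape(-1,2),z)[:,:2]*1000)); Q=P[m>0]
        print(cam,n,m.sum(),np.round(e[0],1),round(e[1],1),"cloud mid",((Q.min(0)+Q.max(0))/2).round(4))
    B=((P[...,2]>.010)&(P[...,2]<.026)&(abs(P[...,0]-.5)<.1)&(abs(P[...,1]+.255)<.17)).astype(np.uint8)
    B=cv2.morphologyEx(B,cv2.MORPH_OPEN,np.ones((3,3)))
    k=max(cv2.findContours(B,0,2)[0],key=cv2.contourArea).reshape(-1,2)
    print(cam,"bed",cv2.minAreaRect(np.float32(onplane(c,k,.018)[:,:2]*1000)))
E
```

```text
top lid 303 [ 486.8 -330.4] 26.4 cloud mid [ 0.4892 -0.3299  0.1506]
top knob 92 [ 489.2 -128.1] 11.8 cloud mid [ 0.4899 -0.1286  0.1606]
top bed ((521.5165405273438, -175.97784423828125), (137.05514526367188, 123.61756134033203), 76.73858642578125)
side lid 103 [ 481.3 -322.4] 32.5 cloud mid [ 0.4842 -0.3306  0.1495]
side knob 30 [ 487.8 -118.5] 13.8 cloud mid [ 0.4873 -0.1237  0.1593]
side bed ((513.2191772460938, -177.62591552734375), (168.4816436767578, 127.22393798828125), 76.12770080566406)
wrist lid 2168 [ 486.1 -331.5] 26.9 cloud mid [ 0.487  -0.3322  0.149 ]
wrist knob 635 [ 490.1 -130.8] 12.2 cloud mid [ 0.4906 -0.1288  0.1595]
wrist bed ((466.59844970703125, -240.58164978027344), (286.87255859375, 45.302330017089844), 77.10774993896484)
```

```bash
python3 -c "
from h import *
goal([.4865,-.331,.141],137.5)"
```

```text
t 1.98 pos [ 0.4735 -0.3021  0.3301] yaw 137.32 F [ 1.  -0.3 -0.8] T [ 0.03 -0.04 -0.03] gap 0.0857 grip 0.0 
 shift [-29.2 -12.5 189.1] turn [ 0.   -0.02 -0.18]
```

```bash
python3 -m inch '[[[1,-0.01,-0.004,0.02,0,0,0],[1,-0.02,-0.008,0.045,0,0,0],[1,-0.029,-0.0125,0.07,0,0,0],[1,-0.029,-0.0125,0.09,0,0,0],[1,-0.029,-0.0125,0.105,0,0,0],[1,-0.029,-0.0125,0.11,0,0,0],[1,-0.029,-0.0125,0.11,0,0,0]]]'; python3 - <<'E'
from h import *
goal([.4865,-.331,.141],137.5)
c=viewer.camera("wrist"); save("w2.png",c["image"]); P=cloud(c)
m=((np.hypot(P[...,0]-.4865,P[...,1]+.331)<.042)&(P[...,2]>.1445)&(P[...,2]<.157)).astype(np.uint8)
k=max(cv2.findContours(m,0,2)[0],key=cv2.contourArea)
print(cv2.minEnclosingCircle(np.float32(onplane(c,k.reshape(-1,2),.15)[:,:2]*1000)))
E
```

```text
time_s: 2.57
position: [0.4856, -0.3302, 0.2183]
tool_rot: [-0.002, 0.364, 0.932, 0.001]
wrist_force: [-0.3, -0.3, 0.2]
finger_gap: 0.0855
grasp_force: 0.0
t 2.57 pos [ 0.4856 -0.3302  0.2183] yaw 137.36 F [-0.3 -0.3  0.2] T [ 0.01 -0.01 -0.01] gap 0.0855 grip 0.0 
 shift [-1.5  0.  77.3] turn [ 0.   -0.23 -0.14]
((485.9199523925781, -331.7408142089844), 26.900114059448242)
```

```bash
python3 -m inch '[[[1,-0.002,0,0.02,0,0,0],[1,-0.002,0,0.04,0,0,0],[1,-0.002,0,0.055,0,0,0],[1,-0.002,0,0.068,0,0,0],[1,-0.002,0,0.077,0,0,0],[1,-0.002,0,0.077,0,0,0],[0.8,-0.002,0,0.077,0,0,0],[0.8,-0.002,0,0.077,0,0,0]]]' 30; python3 -m inch '[[[0.68,0,0,0,0,0,0],[0.66,0,0,0,0,0,0],[0.64,0,0,0,0,0,0],[0.62,0,0,0,0,0,0],[0.6,0,0,0,0,0,0],[0.58,0,0,0,0,0,0],[0.56,0,0,0,0,0,0]]]'; python3 -c "
from h import *
goal([.4862,-.3315,.141],137.5)"
```

```text
time_s: 3.28
position: [0.4887, -0.333, 0.1446]
tool_rot: [0.001, 0.363, 0.932, -0.0]
wrist_force: [-0.6, -0.0, 0.5]
finger_gap: 0.0688
grasp_force: 0.0
time_s: 3.87
position: [0.488, -0.3334, 0.1446]
tool_rot: [0.001, 0.363, 0.932, -0.001]
wrist_force: [-2.8, -2.2, 6.1]
finger_gap: 0.053
grasp_force: 30.8
t 3.87 pos [ 0.488  -0.3334  0.1446] yaw 137.4 F [-2.8 -2.2  6.1] T [-0.35  0.54  0.11] gap 0.053 grip 30.8 
 shift [2.6 0.2 3.6] turn [-0.08  0.11 -0.1 ]
```

```bash
python3 -m inch '[[[0.5,0,-0.0003,0,0,0,6],[0.5,0.0001,-0.0005,0,0,0,12],[0.5,0.0001,-0.0008,0,0,0,18],[0.5,0.0002,-0.0011,0,0,0,24],[0.5,0.0004,-0.0013,0,0,0,30],[0.5,0.0005,-0.0015,0,0,0,36],[0.5,0.0007,-0.0017,0,0,0,42],[0.5,0.0007,-0.0017,0,0,0,42]]]' 35; python3 -c "
from h import *
goal([.4862,-.3315,.141],77)"
```

```text
time_s: 4.53
position: [0.4869, -0.3339, 0.1446]
tool_rot: [0.001, 0.674, 0.738, -0.0]
wrist_force: [-1.0, -0.6, 5.0]
finger_gap: 0.0531
grasp_force: 35.6
t 4.53 pos [ 0.4869 -0.3339  0.1446] yaw 95.18 F [-1.  -0.6  5. ] T [-0.21  0.4  -0.08] gap 0.0531 grip 35.6 
 shift [ 2.5 -0.5  3.6] turn [ 0.11  0.1  18.18]
```

```bash
python3 -m inch '[[[0.5,0.0002,-0.0003,0,0,0,5],[0.5,0.0004,-0.0005,0,0,0,9],[0.5,0.0004,-0.0005,0,0,0,11],[0.5,0.0004,-0.0005,0,0,0,11]]]'; python3 -c "
from h import *
goal([.4862,-.3315,.141],77)";  python3 -m inch '[[[0.5,0,0,0,0,0,2],[0.5,0,0,0,0,0,4],[0.5,0,0,0,0,0,4]]]'; python3 -c "
from h import *
goal([.4862,-.3315,.141],77)"
```

```text
time_s: 4.87
position: [0.4866, -0.3339, 0.1447]
tool_rot: [0.002, 0.741, 0.672, -0.0]
wrist_force: [-0.4, -2.3, 4.6]
finger_gap: 0.0528
grasp_force: 35.9
t 4.87 pos [ 0.4866 -0.3339  0.1447] yaw 84.39 F [-0.4 -2.3  4.6] T [-0.34  0.28  0.11] gap 0.0528 grip 35.9 
 shift [ 2.3 -0.6  3.7] turn [0.15 0.14 7.39]
time_s: 5.12
position: [0.4867, -0.3329, 0.1445]
tool_rot: [0.001, 0.763, 0.647, 0.0]
wrist_force: [-0.5, -0.3, 6.7]
finger_gap: 0.0533
grasp_force: 36.2
t 5.12 pos [ 0.4867 -0.3329  0.1445] yaw 80.62 F [-0.5 -0.3  6.7] T [0.02 0.08 1.24] gap 0.0533 grip 36.2 
 shift [ 1.3 -0.8  3.5] turn [0.11 0.05 3.62]
```

The torque jumped to 1.24 N m, so the lid is at its stop. I'll release, rise and check the bar.

```bash
python3 -m inch '[[[0.6,0,0,0,0,0,0],[0.8,0,0,0,0,0,0],[1,0,0,0,0,0,0],[1,0,0,0,0,0,0],[1,0,0,-0.02,0,0,0],[1,0,0,-0.06,0,0,0],[1,0,0,-0.1,0,0,0],[1,0,0,-0.1,0,0,0]]]'; python3 - <<'E'
from h import *
goal([.4897,-.1295,.26],77)
for n in("wrist","wrist","top"):
    c=viewer.camera(n); P=cloud(c); 
    for p,r,lo,z in(((.486,-.331),.024,.1515,.15),):
        m=(np.hypot(P[...,0]-p[0],P[...,1]-p[1])<r)&(P[...,2]>lo)&(P[...,2]<.16); 
        if m.sum()<8: continue
        Q=P[m][:,:2]; w,v=np.linalg.eigh(np.cov(Q.T)); print(n,m.sum(),"bar",Q.mean(0).round(4),np.degrees(np.arctan2(v[1,1],v[0,1]))%180,np.sqrt(w).round(4))
    if n=="wrist": save("w3.png",c["image"])
E
```

```text
time_s: 5.78
position: [0.4895, -0.3359, 0.2525]
tool_rot: [0.008, 0.764, 0.645, 0.001]
wrist_force: [0.8, 0.0, 1.7]
finger_gap: 0.0854
grasp_force: 0.0
t 5.78 pos [ 0.4895 -0.3359  0.2525] yaw 80.39 F [0.8 0.  1.7] T [-0.02 -0.07 -0.02] gap 0.0854 grip 0.0 
 shift [203.5 -34.1  -9.7] turn [0.8  0.46 3.39]
wrist 322 bar [ 0.4874 -0.3327] 76.8750200773078 [0.0018 0.0114]
wrist 342 bar [ 0.4875 -0.332 ] 76.31161637838811 [0.0018 0.0109]
top 29 bar [ 0.489  -0.3277] 109.63326675517253 [0.0059 0.0104]
```

View pics/w3.png

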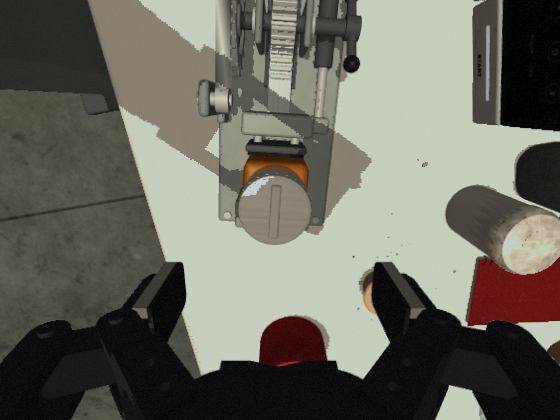

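The picture shows the lid's bar (275,210) lying along the clamp's axis. It measures 76.6° against the clamp's 77°, so the lid is tight. Now for the knob.

```bash
python3 -m inch '[[[1,0.025,-0.004,-0.01,0,0,1],[1,0.055,-0.009,-0.01,0,0,2],[1,0.09,-0.015,-0.01,0,0,3.4],[1,0.12,-0.02,-0.01,0,0,3.4],[1,0.15,-0.025,-0.01,0,0,3.4],[1,0.18,-0.03,-0.01,0,0,3.4],[1,0.2,-0.034,-0.01,0,0,3.4],[1,0.2,-0.034,-0.01,0,0,3.4]]]'; python3 - <<'E'
from h import *
goal([.4897,-.1295,.155],77)
c=viewer.camera("wrist"); P=cloud(c)
m=((np.hypot(P[...,0]-.4897,P[...,1]+.1295)<.022)&(P[...,2]>.156)&(P[...,2]<.17)).astype(np.uint8)
k=max(cv2.findContours(m,0,2)[0],key=cv2.contourArea)
print(cv2.minEnclosingCircle(np.float32(onplane(c,k.reshape(-1,2),.162)[:,:2]*1000)))
E
```

```text
time_s: 6.6
position: [0.4837, -0.1255, 0.2504]
tool_rot: [-0.003, 0.781, 0.624, -0.001]
wrist_force: [-0.1, 0.0, -0.3]
finger_gap: 0.0853
grasp_force: 0.0
t 6.6 pos [ 0.4837 -0.1255  0.2504] yaw 77.23 F [-0.1  0.  -0.3] T [ 0.   -0.03 -0.  ] gap 0.0853 grip 0.0 
 shift [-2.9  7.3 95.3] turn [-0.35 -0.18  0.23]
((491.3604736328125, -126.54484558105469), 11.693775177001953)
```

```bash
python3 -m inch '[[[1,-0.002,0.0075,0.01,0,0,0],[1,-0.002,0.0075,0.03,0,0,0],[0.7,-0.002,0.0075,0.05,0,0,0],[0.6,-0.002,0.0075,0.07,0,0,0],[0.6,-0.002,0.0075,0.085,0,0,0],[0.6,-0.002,0.0075,0.093,0,0,0],[0.6,-0.002,0.0075,0.093,0,0,0]]]' 40; python3 - <<'E'
from h import *
goal([.4905,-.1285,.155],77)
c=viewer.camera("wrist"); save("w4.png",c["image"])
E
```

```text
time_s: 7.23
position: [0.4901, -0.1334, 0.1568]
tool_rot: [-0.003, 0.783, 0.622, -0.002]
wrist_force: [-1.1, -0.6, 0.2]
finger_gap: 0.0513
grasp_force: 0.0
t 7.23 pos [ 0.4901 -0.1334  0.1568] yaw 76.92 F [-1.1 -0.6  0.2] T [ 0.03 -0.01 -0.  ] gap 0.0513 grip 0.0 
 shift [ 4.9 -0.7  1.8] turn [-0.4  -0.07 -0.08]
```

View pics/w4.png

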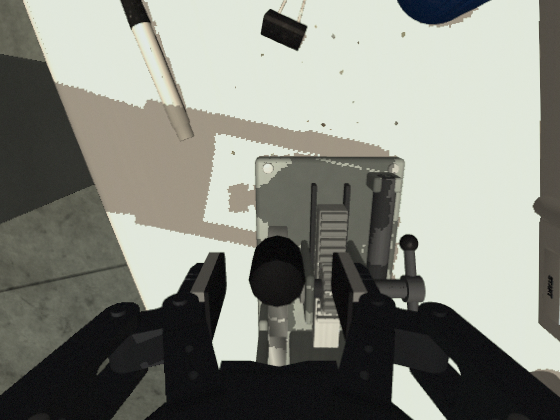

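The knob (278,265) sits between the pads at (215,285) and (348,285). It is centred across them and a few mm ahead, so I'll shift +4 mm in x and close.

```bash
python3 -m inch '[[[0.5,0.004,0,0.001,0,0,0],[0.45,0.004,0,0.001,0,0,0],[0.35,0.004,0,0.001,0,0,0],[0.25,0.004,0,0.001,0,0,0],[0.15,0.004,0,0.001,0,0,0],[0.15,0.004,0,0.001,0,0,0],[0.15,0.004,0,0.001,0,0,0]]]' 50; python3 -c "
from h import *
goal([.4905,-.1285,.155],77)"
```

```text
time_s: 7.87
position: [0.4909, -0.1288, 0.1601]
tool_rot: [-0.002, 0.782, 0.623, -0.002]
wrist_force: [-9.7, 1.5, 7.9]
finger_gap: 0.0227
grasp_force: 48.5
t 7.87 pos [ 0.4909 -0.1288  0.1601] yaw 77.05 F [-9.7  1.5  7.9] T [0.34 1.56 0.09] gap 0.0227 grip 48.5 
 shift [ 0.2 -0.4  5.1] turn [-0.37  0.01  0.05]
```

```bash
python3 -m inch '[[[0.15,-0.0007,0,-0.004,0,2,0],[0.15,-0.0015,0,-0.008,0,4,0],[0.15,-0.0025,0,-0.012,0,6,0],[0.15,-0.004,0,-0.016,0,7.5,0],[0.15,-0.006,0,-0.021,0,9.5,0],[0.15,-0.0085,0,-0.026,0,11.5,0],[0.15,-0.01,0,-0.029,0,13,0],[0.15,-0.01,0,-0.029,0,13,0]]]'; python3 -m inch '[[[0.15,0,0,0,0,0,0],[0.15,0,0,0,0,0,0],[0.15,0,0,0,0,0,0],[0.15,0,0,0,0,0,0],[0.15,0,0,0,0,0,0],[0.15,0,0,0,0,0,0],[0.15,0,0,0,0,0,0],[0.15,0,0,0,0,0,0]]]';python3 -m inch '[[[0.15,0,0,0,0,0,0],[0.15,0,0,0,0,0,0],[0.15,0,0,0,0,0,0],[0.15,0,0,0,0,0,0],[0.15,0,0,0,0,0,0],[0.15,0,0,0,0,0,0],[0.15,0,0,0,0,0,0],[0.15,0,0,0,0,0,0]]]'; python3 - <<'E'
from h import *
goal([.4905,-.1285,.155],77)
c=viewer.camera("top"); im=c["image"]
b=viewer.camera("side"); uv=proj(b,[.5,-.25,.1])[0].astype(int); print(uv)
A=cv2.resize(im[175:270,320:465],None,fx=4,fy=4,interpolation=cv2.INTER_CUBIC)
B=cv2.resize(b["image"][uv[1]-45:uv[1]+50,uv[0]-50:uv[0]+50],None,fx=4,fy=4,interpolation=cv2.INTER_CUBIC)[:380]
B=cv2.resize(B,(200,190)) if False else B[:, :220]
save("lift.png",np.hstack([A,B])[:, :800])
E
```

```text
time_s: 8.53
position: [0.488, -0.1407, 0.1867]
tool_rot: [-0.072, 0.778, 0.618, 0.086]
wrist_force: [-5.3, -2.6, -6.6]
finger_gap: 0.0222
grasp_force: 49.9
time_s: 9.2
position: [0.488, -0.1404, 0.1862]
tool_rot: [-0.072, 0.778, 0.619, 0.085]
wrist_force: [-6.4, -3.1, -7.2]
finger_gap: 0.0223
grasp_force: 49.9
time_s: 9.87
position: [0.488, -0.1404, 0.1862]
tool_rot: [-0.072, 0.778, 0.619, 0.085]
wrist_force: [-5.0, -4.5, -6.5]
finger_gap: 0.0219
grasp_force: 49.9
t 9.87 pos [ 0.488  -0.1404  0.1862] yaw 76.98 F [-5.  -4.5 -6.5] T [-1.16  0.97  0.2 ] gap 0.0219 grip 49.9 
 shift [ 5.  -0.1 33.1] turn [ -0.38 -12.75   0.03]
[328 179]
```

View pics/lift.png

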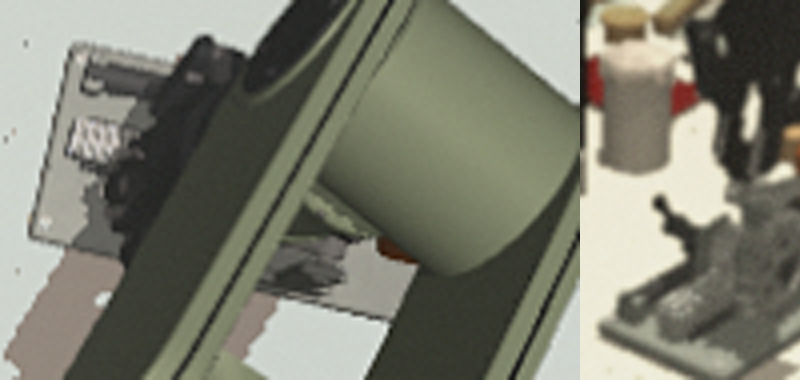

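The arm covers most of the clamp in the top view. The toothed rack's left end has moved from about pixel 349 to 337 of the full picture, roughly 27 mm, so the jaw is back. I'll hold a little longer, then lower and release the pawl.

```bash
python3 -m inch '[[[0.15,0,0,0,0,0,0],[0.15,0,0,0,0,0,0],[0.15,0,0,0,0,0,0],[0.15,0,0,0,0,0,0],[0.15,0,0,0,0,0,0],[0.15,0,0,0,0,0,0],[0.15,0,0,0,0,0,0],[0.15,0,0,0,0,0,0]]]'; python3 -c "
from h import *
goal([.4897,-.1295,.157],77)"
```

```text
time_s: 10.63
position: [0.488, -0.1404, 0.1862]
tool_rot: [-0.072, 0.778, 0.619, 0.085]
wrist_force: [-6.1, -4.4, -7.0]
finger_gap: 0.0224
grasp_force: 49.9
t 10.63 pos [ 0.488  -0.1404  0.1862] yaw 76.98 F [-6.1 -4.4 -7. ] T [-1.18  0.88  0.2 ] gap 0.0224 grip 49.9 
 shift [ 4.3 -0.6 30.9] turn [ -0.38 -12.75   0.02]
```

```bash
python3 -m inch '[[[0.15,0.001,0,0.005,0,-2.5,0],[0.15,0.002,0,0.01,0,-5,0],[0.15,0.003,0,0.015,0,-7.5,0],[0.15,0.004,0,0.02,0,-10,0],[0.15,0.004,0,0.025,0,-12.5,0],[0.15,0.004,0,0.025,0,-12.5,0],[0.5,0.004,0,0.025,0,-12.5,0],[0.6,0.004,0,0.025,0,-12.5,0]]]'; python3 -c "
from h import *
goal([.4864,-.3315,.26],77)"; python3 -m inch '[[[0.7,0,0,0,0,0,0],[0.7,0,0,0,0,0,0],[0.7,0,0,-0.02,0,0,0],[0.8,0,0,-0.05,0,0,0],[1,0,0,-0.09,0,0,0],[1,0,0,-0.105,0,0,0],[1,0,0,-0.105,0,0,0]]]'; python3 -c "
from h import *
goal([.4864,-.3315,.26],77)"
```

```text
time_s: 11.3
position: [0.4941, -0.1301, 0.1656]
tool_rot: [-0.002, 0.783, 0.623, 0.004]
wrist_force: [-0.1, -0.1, 1.6]
finger_gap: 0.046
grasp_force: 0.0
t 11.3 pos [ 0.4941 -0.1301  0.1656] yaw 77.01 F [-0.1 -0.1  1.6] T [-0.02  0.01  0.03] gap 0.046 grip 0.0 
 shift [-197.1   38.   -96.2] turn [ 0.13 -0.54  0.01]
time_s: 11.88
position: [0.4965, -0.1326, 0.2764]
tool_rot: [0.003, 0.783, 0.622, 0.007]
wrist_force: [0.7, 0.0, 0.6]
finger_gap: 0.0853
grasp_force: 0.0
t 11.88 pos [ 0.4965 -0.1326  0.2764] yaw 76.99 F [0.7 0.  0.6] T [-0.06  0.02  0.04] gap 0.0853 grip 0.0 
 shift [-196.2   34.8   15.6] turn [ 0.73 -0.38 -0.01]
```

Now back above the jar, then a look.

```bash
python3 -m inch '[[[1,-0.025,0.005,0,0,0,0],[1,-0.055,0.01,0,0,0,0],[1,-0.09,0.016,0,0,0,0],[1,-0.125,0.022,0,0,0,0],[1,-0.16,0.028,0,0,0,0],[1,-0.185,0.033,0,0,0,0],[1,-0.196,0.035,0,0,0,0],[1,-0.196,0.035,0,0,0,0]]]'; python3 -m inch '[[[1,0,0,0,0,0,0],[1,0,0,0,0,0,0]]]'; python3 - <<'E'
from h import *
c=viewer.camera("wrist"); save("w5.png",c["image"]); P=cloud(c)
m=((np.hypot(P[...,0]-.4865,P[...,1]+.331)<.042)&(P[...,2]>.1445)&(P[...,2]<.157)).astype(np.uint8)
k=max(cv2.findContours(m,0,2)[0],key=cv2.contourArea)
print(cv2.minEnclosingCircle(np.float32(onplane(c,k.reshape(-1,2),.15)[:,:2]*1000)))
m=(np.hypot(P[...,0]-.4865,P[...,1]+.331)<.024)&(P[...,2]>.1515)&(P[...,2]<.16)
Q=P[m][:,:2]; w,v=np.linalg.eigh(np.cov(Q.T)); print("bar",Q.mean(0).round(4),np.degrees(np.arctan2(v[1,1],v[0,1]))%180)
goal([.4865,-.332,.144],77)
E
```

```text
time_s: 12.55
position: [0.4824, -0.3321, 0.2672]
tool_rot: [-0.003, 0.784, 0.621, 0.003]
wrist_force: [-0.1, 0.2, 0.5]
finger_gap: 0.0854
grasp_force: 0.0
time_s: 12.72
position: [0.4831, -0.3283, 0.2677]
tool_rot: [-0.003, 0.782, 0.623, 0.004]
wrist_force: [0.9, -0.0, 0.8]
finger_gap: 0.0855
grasp_force: 0.0
((487.1114196777344, -331.26593017578125), 27.04880714416504)
bar [ 0.4873 -0.3324] 76.71919217918382
t 12.77 pos [ 0.4832 -0.3281  0.2679] yaw 77.09 F [-0.2  0.3 -0.1] T [ 0.    0.02 -0.  ] gap 0.0854 grip 0.0 
 shift [ -4.3   4.1 123.8] turn [-0.03 -0.56  0.09]
```

View pics/w5.png

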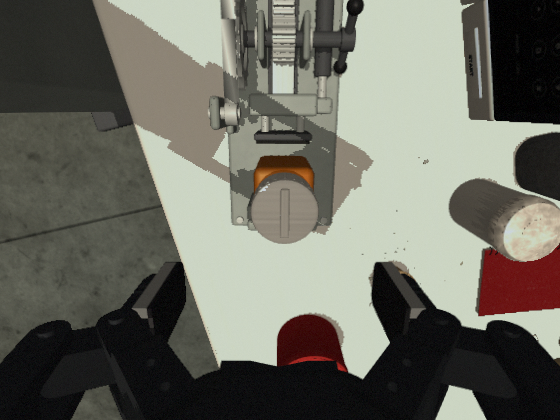

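The jaw pad (283,137) now stands clear of the jar, and the lid at (284,209) has its bar at 76.7°, still tight. I'll grip the lid.

```bash
python3 -m inch '[[[1,-0.004,0.004,0.02,0,-0.5,0],[1,-0.004,0.004,0.05,0,-0.5,0],[1,-0.004,0.004,0.08,0,-0.5,0],[1,-0.004,0.004,0.1,0,-0.5,0],[1,-0.004,0.004,0.115,0,-0.5,0],[1,-0.004,0.004,0.123,0,-0.5,0],[1,-0.004,0.004,0.123,0,-0.5,0],[0.8,-0.004,0.004,0.123,0,-0.5,0]]]' 40; python3 -c "
from h import *
goal([.4868,-.3318,.144],77)"
```

```text
time_s: 13.43
position: [0.4868, -0.3328, 0.1455]
tool_rot: [0.0, 0.782, 0.623, 0.0]
wrist_force: [-0.4, -0.6, 0.5]
finger_gap: 0.0757
grasp_force: 0.0
t 13.43 pos [ 0.4868 -0.3328  0.1455] yaw 77.06 F [-0.4 -0.6  0.5] T [ 0.05 -0.01  0.  ] gap 0.0757 grip 0.0 
 shift [ 1.  -0.2  1.5] turn [0.02 0.   0.06]
```

```bash
python3 -m inch '[[[0.68,0,0,0.001,0,0,0],[0.64,0,0,0.001,0,0,0],[0.6,0,0,0.001,0,0,0],[0.55,0,0,0.001,0,0,0],[0.5,0,0,0.001,0,0,0],[0.4,0,0,0.001,0,0,0],[0.4,0,0,0.001,0,0,0],[0.4,0,0,0.001,0,0,0]]]' 60; python3 -m inch '[[[0.4,0,0,-0.003,0,0,0],[0.4,0,0,-0.008,0,0,0],[0.4,0,0,-0.015,0,0,0],[0.4,0,0,-0.025,0,0,0],[0.4,0,0,-0.035,0,0,0],[0.4,0,0,-0.045,0,0,0],[0.4,0,0,-0.045,0,0,0]]]'; python3 -c "
from h import *
goal([.4868,-.3318,.365],77)"
```

```text
time_s: 14.1
position: [0.4869, -0.334, 0.1461]
tool_rot: [0.001, 0.783, 0.623, 0.0]
wrist_force: [-2.5, 1.4, 6.7]
finger_gap: 0.0522
grasp_force: 61.5
time_s: 14.68
position: [0.4878, -0.3347, 0.1926]
tool_rot: [0.003, 0.783, 0.622, 0.001]
wrist_force: [1.6, 0.3, -3.5]
finger_gap: 0.0523
grasp_force: 63.6
t 14.68 pos [ 0.4878 -0.3347  0.1926] yaw 76.99 F [ 1.6  0.3 -3.5] T [ 0.17 -0.08  0.07] gap 0.0523 grip 63.6 
 shift [   2.2   -0.8 -172.4] turn [ 0.29  0.14 -0.01]
```

```bash
python3 -m inch '[[[0.4,0,0,-0.015,0,0,0],[0.4,0,0,-0.035,0,0,0],[0.4,0,0,-0.06,0,0,0],[0.4,0,0,-0.085,0,0,0],[0.4,0,0,-0.11,0,0,0],[0.4,0,0,-0.13,0,0,0],[0.4,0,0,-0.145,0,0,0],[0.4,0,0,-0.145,0,0,0]]]'; python3 - <<'E'
from h import *
P=np.load("top0.npy")[172:268,145:245].reshape(-1,3)
Q=P[(P[:,2]>.088)&(P[:,2]<.102)]
r=cv2.minAreaRect(np.float32(Q[:,:2]*1000)); print(len(Q),r)
S=P[(P[:,2]>.045)&(P[:,2]<.085)&(abs(P[:,0]-.503)<.07)&(abs(P[:,1]-.21)<.075)]; print("sugar",len(S),S.min(0),S.max(0))
F=P[(P[:,2]>0)&(P[:,2]<.012)&(abs(P[:,0]-.503)<.07)&(abs(P[:,1]-.21)<.075)]; print("floor",np.median(F[:,2]))
im=cv2.imread("pics/top0.png"); c=viewer.camera("top")
print("rim corners by eye",onplane(c,[(152,187),(230,180),(242,254),(160,262)],.095)[:,:2].round(3).tolist())
goal([.4868,-.3318,.335],77)
E
```

```text
time_s: 15.35
position: [0.4878, -0.3349, 0.3392]
tool_rot: [0.005, 0.783, 0.622, 0.001]
wrist_force: [1.5, -0.0, -4.4]
finger_gap: 0.0526
grasp_force: 64.7
743 ((503.0118103027344, 211.64599609375), (173.9420623779297, 186.4371795654297), 7.910536289215088)
sugar 569 [0.5021349  0.22035881 0.04500978] [0.5728453  0.2848739  0.07894404]
floor 0.004524086489219946
rim corners by eye [[0.578, 0.308], [0.593, 0.128], [0.425, 0.098], [0.407, 0.282]]
t 15.4 pos [ 0.4872 -0.3344  0.3366] yaw 77.0 F [ 0.3 -0.5 -5.2] T [ 0.   -0.08  0.06] gap 0.0522 grip 64.7 
 shift [ 2.4 -0.9  1.6] turn [ 0.28  0.16 -0.  ]
```

```bash
python3 -m inch '[[[0.4,0.01,-0.002,0,0,0,0],[0.4,0.03,-0.006,0,0,0,0],[0.4,0.055,-0.012,0,0,0,-2],[0.4,0.085,-0.018,0,0,0,-4],[0.4,0.115,-0.025,0,0,0,-6],[0.4,0.145,-0.031,0,0,0,-8],[0.4,0.175,-0.038,0,0,0,-10],[0.4,0.205,-0.045,0,0,0,-12]]]'; python3 -c "
from h import *
goal([.4756,.1695,.335],98)"
```

```text
time_s: 16.07
position: [0.4871, -0.1211, 0.3315]
tool_rot: [-0.002, 0.713, 0.701, -0.001]
wrist_force: [0.7, -0.8, -5.0]
finger_gap: 0.0524
grasp_force: 64.5
t 16.07 pos [ 0.4871 -0.1211  0.3315] yaw 89.09 F [ 0.7 -0.8 -5. ] T [ 0.03 -0.11  0.  ] gap 0.0524 grip 64.5 
 shift [290.3 -16.1  -2.8] turn [-0.23 -0.15 -8.91]
```

```bash
python3 -m inch '[[[0.4,0.03,-0.002,0,0,0,-2],[0.4,0.06,-0.004,0,0,0,-4],[0.4,0.095,-0.006,0,0,0,-6],[0.4,0.13,-0.008,0,0,0,-8],[0.4,0.165,-0.01,0,0,0,-9],[0.4,0.2,-0.011,0,0,0,-9],[0.4,0.23,-0.013,0,0,0,-9],[0.4,0.255,-0.014,0,0,0,-9]]]'; python3 -m inch '[[[0.4,0.015,-0.001,0,0,0,0],[0.4,0.025,-0.001,0,0,0,0],[0.4,0.03,-0.001,0,0,0,0],[0.4,0.03,-0.001,0,0,0,0],[0.4,0.03,-0.001,0,0,0,0]]]'; python3 - <<'E'
from h import *
goal([.4756,.1695,.145],98)
c=viewer.camera("wrist"); save("w6.png",c["image"]); s=viewer.camera("side")
save("s6.png",cv2.resize(s["image"][150:330,190:340],None,fx=3,fy=3))
E
```

```text
time_s: 16.73
position: [0.4767, 0.1344, 0.3316]
tool_rot: [-0.002, 0.655, 0.755, -0.001]
wrist_force: [1.4, -1.0, -5.0]
finger_gap: 0.0522
grasp_force: 64.6
time_s: 17.15
position: [0.4736, 0.1605, 0.3333]
tool_rot: [-0.0, 0.656, 0.755, -0.001]
wrist_force: [0.1, 0.0, -3.9]
finger_gap: 0.0523
grasp_force: 64.4
t 17.15 pos [0.4736 0.1605 0.3333] yaw 97.98 F [ 0.1  0.  -3.9] T [-0.06 -0.04  0.01] gap 0.0523 grip 64.4 
 shift [  8.8   3.5 188.3] turn [-0.07  0.05 -0.02]
```

View pics/w6.png

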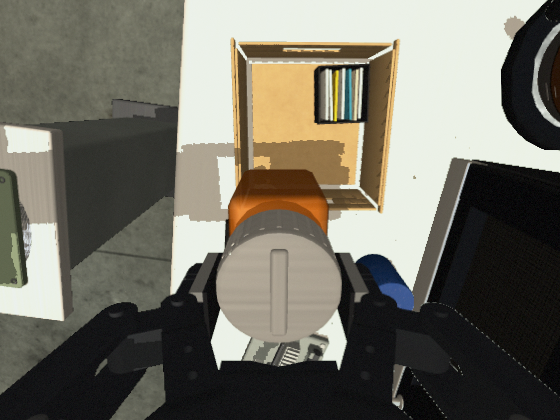

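The jar is held upright and square to the bin. The sugar tin is in the bin's far right corner (342,95), and the near-left part is free. I'll lower it.

```bash
python3 -m inch '[[[0.4,0.006,0.003,0.005,0,0,0],[0.4,0.009,0.0035,0.02,0,0,0],[0.4,0.009,0.0035,0.045,0,0,0],[0.4,0.009,0.0035,0.07,0,0,0],[0.4,0.009,0.0035,0.09,0,0,0],[0.4,0.009,0.0035,0.1,0,0,0],[0.4,0.009,0.0035,0.1,0,0,0],[0.4,0.009,0.0035,0.1,0,0,0]]]'; python3 - <<'E'
from h import *
goal([.4756,.1695,.134],98)
c=viewer.camera("wrist"); P=cloud(c); Q=P[(P[...,2]>.088)&(P[...,2]<.102)&(abs(P[...,0]-.503)<.115)&(abs(P[...,1]-.2117)<.12)]
print(len(Q),cv2.minAreaRect(np.float32(Q[:,:2]*1000)))
S=P[(P[...,2]>.06)&(P[...,2]<.085)&(abs(P[...,0]-.54)<.045)&(abs(P[...,1]-.255)<.045)];print(len(S),S.min(0),S.max(0))
E
```

```text
time_s: 17.92
position: [0.4763, 0.1703, 0.2341]
tool_rot: [-0.0, 0.656, 0.754, -0.0]
wrist_force: [0.2, -0.0, -3.6]
finger_gap: 0.0522
grasp_force: 64.5
t 17.92 pos [0.4763 0.1703 0.2341] yaw 97.96 F [ 0.2 -0.  -3.6] T [ 0.02 -0.01  0.02] gap 0.0522 grip 64.5 
 shift [ -0.7  -0.8 100.1] turn [-0.02 -0.01 -0.04]
6147 ((503.3591613769531, 213.3486328125), (173.7300262451172, 187.25936889648438), 7.785686016082764)
4034 [0.50887517 0.21009735 0.06000795] [0.58441302 0.29998004 0.08493415]
```

```bash
python3 -m inch '[[[0.4,0,0,0.015,0,0,0],[0.4,0,0,0.035,0,0,0],[0.4,0,0,0.055,0,0,0],[0.4,0,0,0.07,0,0,0],[0.4,0,0,0.082,0,0,0],[0.4,0,0,0.09,0,0,0],[0.4,0,0,0.09,0,0,0],[0.4,0,0,0.09,0,0,0]]]'; python3 -c "
from h import *
goal([.4756,.1695,.134],98)"; python3 -m inch '[[[0.4,0,0,0.002,0,0,0],[0.4,0,0,0.004,0,0,0],[0.4,0,0,0.006,0,0,0],[0.4,0,0,0.008,0,0,0],[0.4,0,0,0.008,0,0,0]]]';python3 -c "
from h import *
goal([.4756,.1695,.134],98)"
```

```text
time_s: 18.63
position: [0.4771, 0.1706, 0.1452]
tool_rot: [0.001, 0.656, 0.755, 0.001]
wrist_force: [0.3, 0.4, -4.7]
finger_gap: 0.0523
grasp_force: 64.5
t 18.63 pos [0.4771 0.1706 0.1452] yaw 97.99 F [ 0.3  0.4 -4.7] T [-0.03 -0.01 -0.03] gap 0.0523 grip 64.5 
 shift [-0.9 -1.6 11.2] turn [ 0.11 -0.   -0.01]
time_s: 19.05
position: [0.4758, 0.1705, 0.1358]
tool_rot: [-0.0, 0.656, 0.755, -0.0]
wrist_force: [0.1, 0.4, -5.6]
finger_gap: 0.052
grasp_force: 64.5
t 19.05 pos [0.4758 0.1705 0.1358] yaw 98.0 F [ 0.1  0.4 -5.6] T [0.06 0.02 0.01] gap 0.052 grip 64.5 
 shift [-0.9 -0.4  1.8] turn [-0.03  0.   -0.  ]
```

```bash
python3 -m inch '[[[0.4,0,0,0.0005,0,0,0],[0.4,0,0,0.001,0,0,0],[0.4,0,0,0.0015,0,0,0],[0.4,0,0,0.002,0,0,0],[0.4,0,0,0.002,0,0,0],[0.4,0,0,0.002,0,0,0]]]';python3 -c "
from h import *
goal([.4756,.1695,.134],98)"
```

```text
time_s: 19.55
position: [0.4762, 0.1706, 0.1343]
tool_rot: [0.0, 0.656, 0.755, 0.0]
wrist_force: [-0.7, 0.3, -2.2]
finger_gap: 0.0522
grasp_force: 64.7
t 19.55 pos [0.4762 0.1706 0.1343] yaw 98.0 F [-0.7  0.3 -2.2] T [0.01 0.18 0.01] gap 0.0522 grip 64.7 
 shift [-1.  -0.8  0.3] turn [ 0.02 -0.01 -0.  ]
```

Touching the floor (the load fell from 5 to 2 N). I'll press 1 mm more and release.

```bash
python3 -m inch '[[[0.4,0,0,0.001,0,0,0],[0.4,0,0,0.001,0,0,0],[0.6,0,0,0.001,0,0,0],[0.64,0,0,0.001,0,0,0],[0.7,0,0,0.001,0,0,0],[0.8,0,0,0.001,0,0,0],[1,0,0,0.001,0,0,0],[1,0,0,0.001,0,0,0]]]'; python3 -m inch '[[[1,0,0,-0.01,0,0,0],[1,0,0,-0.03,0,0,0],[1,0,0,-0.06,0,0,0],[1,0,0,-0.1,0,0,0],[1,0,0,-0.14,0,0,0],[1,0,0,-0.18,0,0,0],[1,0,0,-0.2,0,0,0],[1,0,0,-0.2,0,0,0]]]'; python3 -m inch '[[[1,-0.04,0,0,0,0,0],[1,-0.08,0,0,0,0,0],[1,-0.12,0,0,0,0,0],[1,-0.15,0,0,0,0,0],[1,-0.15,0,0,0,0,0],[1,-0.15,0,0,0,0,0],[1,-0.15,0,0,0,0,0],[1,-0.15,0,0,0,0,0]]]'; python3 - <<'E'
from h import *
goal([.4756,.1695,.134],98)
c=viewer.camera("wrist"); P=cloud(c); im=c["image"]
m=((np.hypot(P[...,0]-.4756,P[...,1]-.1695)<.045)&(P[...,2]>.128)&(P[...,2]<.145)).astype(np.uint8); Q=P[m>0]
print(m.sum(),Q.min(0),Q.max(0),np.median(Q,0))
B=P[m>0]; B=B[B[:,2]>.1395][:,:2]
if len(B)>20: w,v=np.linalg.eigh(np.cov(B.T)); print("bar",np.degrees(np.arctan2(v[1,1],v[0,1]))%180,np.sqrt(w))
s=viewer.camera("side"); t=viewer.camera("top")["image"]
save("end.png",np.hstack([cv2.resize(im,(400,300)),cv2.resize(s["image"][180:330,180:380],(400,300))]))
E
```

```text
time_s: 20.22
position: [0.4764, 0.1705, 0.1331]
tool_rot: [0.0, 0.656, 0.755, 0.0]
wrist_force: [-0.3, 0.3, -0.3]
finger_gap: 0.0853
grasp_force: 0.0
time_s: 20.88
position: [0.4792, 0.1711, 0.3412]
tool_rot: [0.005, 0.656, 0.755, 0.006]
wrist_force: [0.2, -0.9, 0.8]
finger_gap: 0.0851
grasp_force: 0.0
time_s: 21.55
position: [0.4966, 0.023, 0.3328]
tool_rot: [-0.0, 0.656, 0.755, -0.0]
wrist_force: [0.0, 0.2, 0.2]
finger_gap: 0.0855
grasp_force: 0.0
t 21.55 pos [0.4966 0.023  0.3328] yaw 98.07 F [0.  0.2 0.2] T [ 0.01  0.05 -0.05] gap 0.0855 grip 0.0 
 shift [ 1.479e+02 -1.000e-01  1.989e+02] turn [-0.03 -0.03  0.07]
2705 [0.44922766 0.14460513 0.12807064] [0.50384743 0.18862162 0.142596  ] [0.47732289 0.16749394 0.13697293]
bar 97.78485888962139 [0.00186615 0.00908798]
```

View pics/end.png

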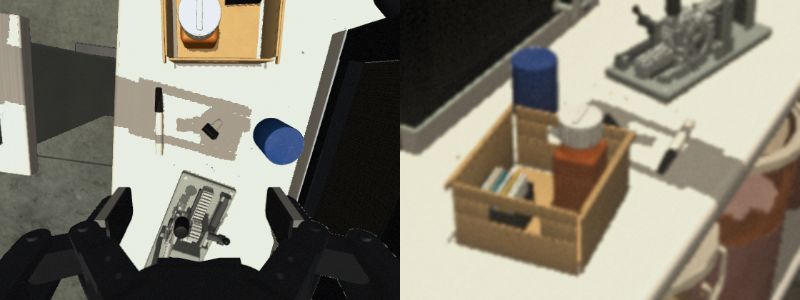

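The jar stands upright in the bin (580,165 in the right view) with its lid top at 0.137 m (expected 0.138). The sugar tin (505,200) and the blue tin (535,80) are both upright, and the robot touches nothing.

```bash
python3 -c "
from workcell import arm
print(arm.close_job())"
```

```text
the job is handed in; nothing more can be done
None
```

The job is handed in at about 22 s: the lid is screwed tight, the pawl was held up until the jaw slid back, and the jar stands upright on the bin floor with both tins still standing.

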